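# Unclip the loaded slide cassette and hold it over the light panel

## Robot

A 6-joint arm with a two-finger parallel gripper is mounted at the origin on the work surface. World frame = base frame: x ahead of the robot, y to its left, z up, the work surface at z = 0. Lengths are in m, angles in rad, forces in N, time in s.
With the tool pointing down it reaches from about 0.35 to 0.975 m from the base axis. Payload 4.9 kg.
Tool frame: the origin (TCP) lies at the very end of the fingers, on their centre line; the grasp point (between the pads) lies 19 mm behind it (ctrl.grip_point_offset is the distance from the TCP to the grasp point, in m); z points along the fingers, y is the line along which they close (so a half turn about z gives the same grasp; the last joint's range is limited). The gripper opens to 85 mm and grips with 20 to 120 N. Pads are 22 mm wide; open, the fingers measure 114 mm over their backs; the gripper's body (76 mm by 85 mm) begins 54 mm behind the grasp point. The pads swing forward as they close: fully open they stand 13 mm farther back than shut.
Start: joints at [1.197, 0.053, 1.613, -0, 1.476, -0.119], TCP at [0.158, 0.605, 0.205] pointing down, gripper open.
Joint ranges: [-3.01, 3.01], [-1.01, 2.22], [0.06, 2.58], [-1.02, 4.17], [0.09, 2.62], [-3.14, 3.14]. Speed limits (rad/s): [2.57, 2.57, 3.14, 3.14, 3.14, 3.14].

## Interface

Orientations are given as a rotation vector (axis times angle).
In Python, from station import ctrl gives the robot as it stands.
- The arm moves only by the tool send_rows, never from a script. Its argument "rows" is a list of rows, each a list of 3 entries, a list of its own where there are three numbers: the finger opening in cm, from 0 to 8.54, then the shift along the tool's x, y, z in cm, then the turn about the tool's z in degrees. A call has 1 to 10 rows; each row shifts and turns the commanded pose from where the row before left it, along the tool's axes as they then stand; what a row does not reach is not made up. A row lasts 1/8 s, in which the tool goes at most 62.5 mm and 10.7 degrees, less where a joint would pass 70% of its speed; a pose out of reach is approached as far as the arm can. A call with a gripper value outside its range is refused whole. The fingers move at their own pace and stop on an object; "newtons" is the grip in N (left out, the last holds). Time passes only in rows, so rows that do not move let the fingers close. It gives the time, the measured TCP pose, the force, the opening and the grip force at its end, in the units of the state.
- ctrl.get_obs(): the state, without advancing time (a new reading comes with each control period).
- ctrl.get_image(name): name is "scene" or "top"; returns a dict with "frame" (400x640x3 uint8, red, green, blue), "range_z" (400x640 float32, m along the optical axis (not along the pixel's ray), 0 where there is no reading), "fx", "fy", "cx", "cy" (pixels), "cam_to_world" (4x4, takes a point from camera to world coordinates). Camera axes: x right, y down, z forward; pixel columns grow to the right and rows downward; lengths in m; the calibration is good to about 2 mm. A picture is of the moment at which its call begins.
- ctrl.finish_job(): hands the job in; it is judged then, once.
The state is a dict: "t": time; "q": joint angles; "dq": joint speeds; "effort": joint torques, N m; "tool_pos": TCP position; "tool_rot": TCP orientation; "contact_force": force on the tool from outside, world axes, zero at the start; "wrist_torque": the same for the moment, N m; "opening": finger opening in m; "grip_force": force on a finger pad.
Only numpy, scipy, OpenCV 4.12 (cv2) and the standard library are available. Lean on these libraries where they do the work, as an engineer would, in place of code of your own. Each camera call takes 0.05 s, during which the arm holds its last target. There are 200 camera calls.

## Task

Two slide cassettes are clipped into docks on the lab bench. Pinch the two side catches of the one that is full of glass slides, lift it straight out of its dock, and finish while still holding it by both catches, level and still, about 5 cm above the middle of the light panel, its long side in line with the panel's long side. Do not unclip or shift the empty cassette, and leave the dishes, jar and bottle alone.

Things in the scene. Friction and masses are not known exactly. Their poses are not given: they have to be found in the camera images.
- loaded_rack: Grey slide cassette, frame 86 (own x) x 34 (own y) x 40 mm high, clipped in its dock; origin at the centre of its underside, z up. Black spring catches at mid length of both long sides (own +y, -y) rise to 50 mm, the highest point. The one to take: five upright glass slides stand in it side by side, tops at 39 mm. 0.10 to 0.2 kg.
- loaded_grip (a point): Point midway between the loaded cassette's two catches, 42 mm above its origin, axes as the cassette's: pinch here from above, closing along own y. Finger pads of the catches: 24 mm wide along x, 22 to 50 mm above the origin, outer faces 58 mm apart when free, 44 mm apart when fully pressed.
- loaded_rack_left (a joint): How far the catch on the loaded cassette's own +y side is pressed inward, m: 0 free, 0.007 fully in. Spring 2 N at first, about 4 N when in. A tooth at its foot hooks under the dock's lip until it is in by 5 mm or more; with both catches fully in, the cassette lifts straight up.
- loaded_rack_right (a joint): The same for the catch on the loaded cassette's own -y side.
- empty_rack: Grey slide cassette, frame 86 (own x) x 34 (own y) x 40 mm high, clipped in its dock; origin at the centre of its underside, z up. Black spring catches at mid length of both long sides (own +y, -y) rise to 50 mm, the highest point. The same as the other but with no slides; it stays in its dock.
- loaded_dock: Fixed aluminium dock, base plate 110 (own x) x 84 (own y) mm, origin under its centre on the bench, z up. The cassette sits 12 mm above the origin, axes parallel, 2 mm play. Catch walls with inward lips at both long sides: 48 mm long, outer faces at y = +-39 mm, tops at 29 mm. It holds the loaded cassette.
- empty_dock: Fixed aluminium dock, base plate 110 (own x) x 84 (own y) mm, origin under its centre on the bench, z up. The cassette sits 12 mm above the origin, axes parallel, 2 mm play. Catch walls with inward lips at both long sides: 48 mm long, outer faces at y = +-39 mm, tops at 29 mm. It holds the empty cassette.
- light_panel: Flat white light panel fixed on the bench, 150 (own x, its long side) x 110 (own y) mm, its opal glass (128 x 88 mm) facing up 22 mm above its origin, which is the centre of its underside; at one end of its long side (own -x) is a small black switch that rises to 25 mm.
- dishes: Bystander: two stacked petri dishes, clear, 60 mm across, 28 mm high; origin at the underside's centre.
- jar: Bystander: small glass jar with white lid, 52 mm across, 75 mm high; origin at the underside's centre.
- reagent: Bystander: amber bottle with blue cap, 52 mm across, 110 mm high; origin at the underside's centre.
Things that resemble listed ones, but are neither listed nor needed, are in the scene too. What is shaped like the empty_dock but pink is not meant. Leave any green look-alike of the loaded_rack alone.

How it is judged:
On the way, in this order (a step that is already met when the one before it is completed fails the run):
1. both catches of the loaded cassette are pinched in (5 mm or more) while it still sits in its dock (value of joint each of loaded_rack_left, loaded_rack_right above 0.005 m and z of loaded_rack in the frame of loaded_dock below 0.017 m and contact force between the fingers and loaded_rack above 5 N), for 0.1 s.
2. the loaded cassette is lifted free of its dock, more than 30 mm above its seat, catches still pinched (value of joint each of loaded_rack_left, loaded_rack_right above 0.005 m and z of loaded_rack in the frame of loaded_dock above 0.042 m and contact force between loaded_rack and loaded_dock below 0.1 N), for 0.1 s.
At the end, for the whole second after the job is handed in: Loaded cassette held by both catches (each in 5 mm or more), underside 25 to 90 mm above the glass, within 25 mm of the panel's centre, in line within 10 degrees, level within 8.5, still, touching no dock, panel or other cassette; empty cassette moved under 10 mm (value of joint each of loaded_rack_left, loaded_rack_right above 0.005 m and contact force between the fingers and loaded_rack above 5 N and contact force between loaded_rack and loaded_dock below 0.1 N and contact force between loaded_rack and light_panel below 0.1 N and contact force between loaded_rack and empty_rack below 0.1 N and contact force between loaded_rack and empty_dock below 0.1 N and horizontal distance between loaded_rack and light_panel below 0.025 m and z of loaded_rack in the frame of light_panel between 0.047 and 0.112 m and angle between the x axis of loaded_rack and the x axis of light_panel, either way round below 0.17 rad and angle between loaded_rack's own z axis and vertical below 0.15 rad and linear speed of loaded_rack below 0.02 m/s and angular speed of loaded_rack below 0.2 rad/s and distance of empty_rack from where it was at the start of the episode below 0.01 m); the arm keeps its last pose, push and grip.
It fails at once if the empty cassette is shifted more than 10 mm (distance of empty_rack from where it was at the start of the episode above 0.01 m).
It fails at once if the dishes, jar or bottle are shifted more than 20 mm (distance of any of dishes, jar, reagent from where it was at the start of the episode above 0.02 m).
It also fails if it takes over 40 s, if anything falls off the work surface, if the arm or the gripper's body presses on something with over 40 N, if the wrist force passes 120 N, or if a joint passes its speed limit or range.

## Working session

There is one attempt and no reset: what is moved stays moved. The work goes in short steps, Python scripts to look and compute and a tool call to move; the robot and the scene stay as the last step left them, time stands still between calls to the robot, and variables do not carry over. Pictures are saved under pics/ and viewed, at most 10 in all, crops included, and the job is handed in when it is done.

Besides the shell and the picture viewer there is one more tool, called after ">>>" as name(argument=value, ...) on one line, values as JSON. send_rows: Moves the arm, as the interface text tells. Its arguments: {"type":"object","properties":{"rows":{"type":"array","items":{"type":"array"}},"newtons":{"type":"number"}},"required":["rows"]}

```bash
mkdir -p pics; cat > h.py <<'E'
import numpy as np, cv2, pickle
from station import ctrl
def snap(n,f):
    im=ctrl.get_image(n); pickle.dump(im,open(f'pics/{f}.pkl','wb'))
    cv2.imwrite(f'pics/{f}.png',im['frame'][:,:,::-1]); return im
def world(im):
    Z=im['range_z']; v,u=np.mgrid[:Z.shape[0],:Z.shape[1]]
    P=np.stack([(u-im['cx'])/im['fx']*Z,(v-im['cy'])/im['fy']*Z,Z],-1)
    T=np.array(im['cam_to_world']); return P@T[:3,:3].T+T[:3,3]
E
python3 - <<'E'
from h import *
for n in('top','scene'):
    im=snap(n,n+'0'); print(n,im['fx'],np.round(im['cam_to_world'],3))
print(ctrl.get_obs())
E
```

```text
top 387.6876749346007 [[-0.018 -0.999  0.033  0.458]
 [-1.     0.017 -0.008  0.055]
 [ 0.007 -0.033 -0.999  1.014]
 [ 0.     0.     0.     1.   ]]
scene 488.1062885035706 [[ 0.569  0.446 -0.691  1.33 ]
 [ 0.823 -0.313  0.475 -0.54 ]
 [-0.004 -0.839 -0.545  0.726]
 [ 0.     0.     0.     1.   ]]
{'t': 0.1, 'q': array([ 1.19702857e+00,  5.33402529e-02,  1.61417129e+00,  6.25477234e-06,
        1.47603371e+00, -1.19017502e-01]), 'dq': array([ 0.0007641 ,  0.00144734, -0.00332042,  0.00118498, -0.00228274,
        0.00052546]), 'effort': array([ 6.69807159e-04, -3.94896019e+01, -3.71366072e+01, -5.81998484e-05,
        3.84760962e-03, -7.00676040e-06]), 'tool_pos': array([0.15727892, 0.60423588, 0.20384667]), 'tool_rot': array([-3.99019060e-01, -3.11566193e+00,  2.97166665e-03]), 'contact_force': array([-0.51740269, -0.43476186, -0.53740108]), 'wrist_torque': array([ 0.00564531,  0.05948363, -0.0004692 ]), 'grip_force': 0.0, 'opening': 0.08539172233404134}
```

View pics/top0.png

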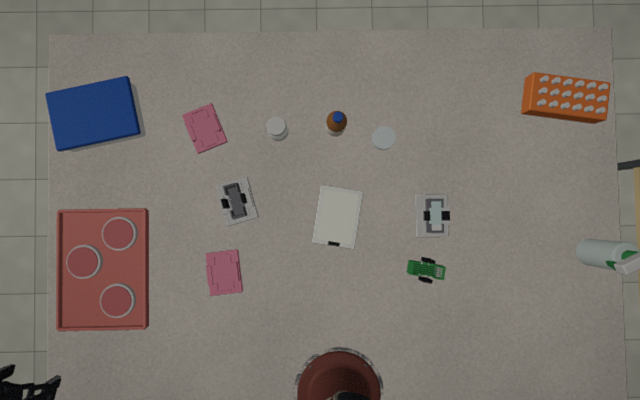

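View pics/scene0.png

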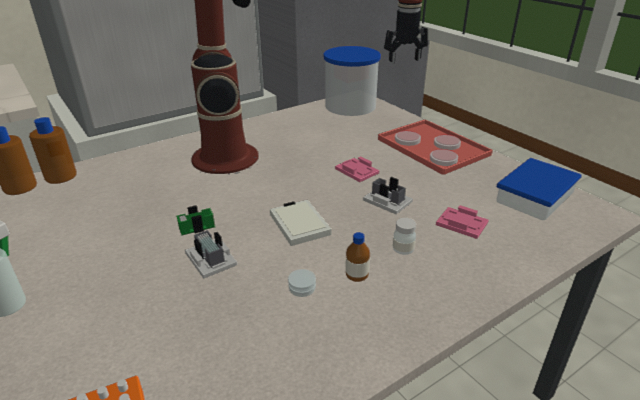

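The top view shows two cassettes, at about (235,200) and (433,215), and the panel at (337,217) with its switch at the lower end. There is also a green look-alike at (426,270). I'll enlarge both cassettes.

```bash
python3 - <<'E'
from h import *
a=cv2.imread('pics/top0.png'); s=cv2.imread('pics/scene0.png')
c=lambda i,u,v:cv2.resize(i[v-25:v+25,u-33:u+33],(396,300),interpolation=cv2.INTER_CUBIC)
cv2.imwrite('pics/crop.png',np.vstack([np.hstack([c(a,235,200),c(a,433,215)]),np.hstack([c(s,388,192),c(s,210,250)])]))
im=pickle.load(open('pics/top0.pkl','rb'));W=world(im)
for n,(u0,u1,v0,v1) in dict(left=(212,262,172,228),right=(408,456,190,242),panel=(305,370,180,255)).items():
    P=W[v0:v1,u0:u1]; F=im['frame'][v0:v1,u0:u1].astype(int)
    z=P[...,2]; print(n,'z pct',np.round(np.percentile(z,[1,5,25,50,75,95,99]),3))
    for lo,hi in((.004,.2),(.018,.2),(.045,.2),(.056,.2)):
        m=(z>lo)&(z<hi)
        if m.sum()<5: continue
        q=P[m][:,:2]; r=cv2.minAreaRect((q*1000).astype(np.float32)); print(lo,m.sum(),np.round(q.mean(0),4),np.round(r[0],1),np.round(r[1],1),round(r[2],1))
E
```

```text
left z pct [-0.004 -0.003 -0.     0.007  0.018  0.052  0.063]
0.004 1405 [0.4951 0.2516] [500.  255.8] [141.4 122.6] 1.3
0.018 671 [0.4964 0.2528] [496.1 254.2] [96.4 78.3] 14.8
0.045 209 [0.4951 0.2547] [495.6 254.2] [85.8 58.2] 15.2
0.056 80 [0.495  0.2547] [480.8 250.4] [54.8 58.2] 14.7
right z pct [-0.004 -0.003  0.     0.011  0.032  0.053  0.063]
0.004 1420 [ 0.4499 -0.2442] [ 445.8 -255.4] [102.9 122.3] 84.8
0.018 843 [ 0.4494 -0.2461] [ 449.6 -250.4] [79.6 95.4] 89.5
0.045 390 [ 0.4507 -0.2499] [ 449.8 -249.6] [59.2 82.3] 88.9
0.056 84 [ 0.45   -0.2496] [ 455.9 -249.7] [59.2 34.6] 88.9
panel z pct [-0.004 -0.003 -0.     0.017  0.021  0.024  0.026]
0.004 2513 [ 0.4507 -0.0047] [448.5 -12.7] [190.5 160.5] 3.0
0.018 2320 [ 0.4502 -0.005 ] [451.  -5.] [109.5 149.6] 80.2
```

View pics/crop.png

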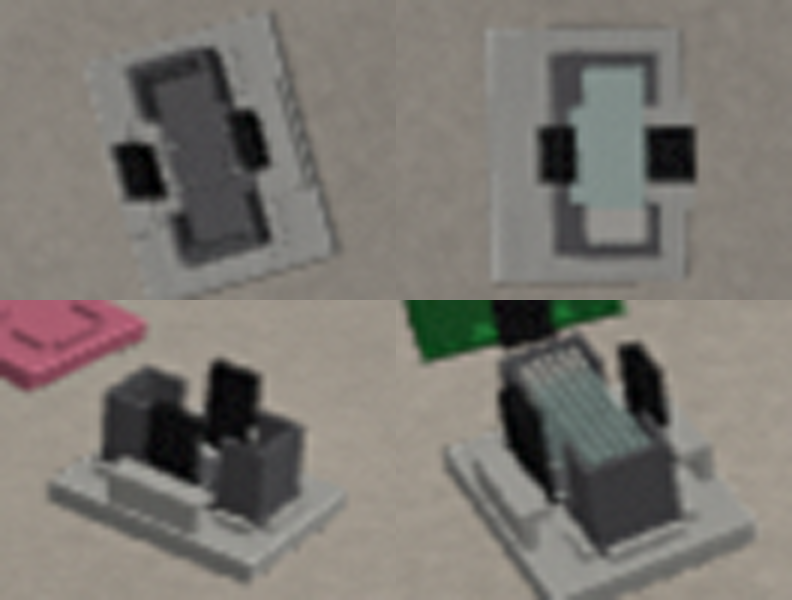

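The right cassette is the one with glass slides. It is at (0.450, -0.2495), with its long axis at about -1°. The panel is at (0.451, -0.005), with its long axis at about -10°. I'll turn first, then swing outward at transit height.

>>> send_rows(rows=[[8.5,[0,0,0],7.8],[8.5,[0,0,0],7.8],[8.5,[-3.7,-3.8,0],0],[8.5,[-3.7,-3.8,0],0],[8.5,[-3.7,-3.8,0],0],[8.5,[-3.7,-3.8,0],0],[8.5,[-3.7,-3.8,0],0],[8.5,[-3.7,-3.8,0],0],[8.5,[-3.7,-3.8,0],0],[8.5,[-3.7,-3.8,0],0]])

```text
t: 1.35
tool_pos: [0.2603, 0.1917, 0.2046]
tool_rot: [0.817, 3.033, -0.0]
contact_force: [-0.1, 0.1, 1.2]
opening: 0.085
grip_force: 0.0
```

>>> send_rows(rows=[[8.5,[0,-5,0],0],[8.5,[0,-5,0],0],[8.5,[0,-5,0],0],[8.5,[0,-5,0],0],[8.5,[0,-5,0],0],[8.5,[0,-5,0],0],[8.5,[0,-5,0],0],[8.5,[0,-5,0],0],[8.5,[0,-5,0],0],[8.5,[0,-5,0],0]])

```text
t: 2.6
tool_pos: [0.1475, -0.2189, 0.239]
tool_rot: [-0.796, -2.94, 0.064]
contact_force: [1.3, -0.5, 0.3]
opening: 0.0854
grip_force: 0.0
```

```bash
cat >> h.py <<'E'
from scipy.spatial.transform import Rotation as R
def togo(p,head):
    o=ctrl.get_obs(); M=R.from_rotvec(o['tool_rot']).as_matrix()
    h=np.degrees(np.arctan2(M[1,1],M[0,1])); t=(h-head+90)%180-90
    M2=M@R.from_euler('z',t,degrees=True).as_matrix()
    print('t',o['t'],'pos',np.round(o['tool_pos'],4),'head',round(h,2),'turn',round(t,2),'q',np.round(o['q'],2))
    print('shift cm before turn',np.round(M.T@(np.array(p)-o['tool_pos'])*100,2),'after turn',np.round(M2.T@(np.array(p)-o['tool_pos'])*100,2),'tilt',np.round(M[:,2],3))
    print('F',np.round(o['contact_force'],1),'open',o['opening'],'grip',o['grip_force'])
E
python3 -c "
from h import *
togo([.45,-.2495,.1],88.9)"
```

```text
t 2.6 pos [ 0.1475 -0.2189  0.239 ] head 59.87 turn -29.03 q [-1.14 -0.95  2.27 -0.1   1.84 -2.21]
shift cm before turn [-28.66  13.42  10.77] after turn [-31.57  -2.18  10.77] tilt [-0.103 -0.016 -0.995]
F [ 1.3 -0.5  0.3] open 0.08535697963243719 grip 0.0
```

The heading sign was wrong because I mirrored the axis angle, so the tool ended up short and inside its reach limit. Nothing was touched. I'll correct it at height.

>>> send_rows(rows=[[8.5,[-3,1.5,0],0],[8.5,[-3,1.5,0],0],[8.5,[-3,1.5,0],0],[8.5,[0,0,0],-9.7],[8.5,[0,0,0],-9.7],[8.5,[0,0,0],-9.6],[8.5,[-4,0,0],0],[8.5,[-4,0,0],0],[8.5,[-4,0,0],0],[8.5,[0,0,0],0]])

```text
t: 3.85
tool_pos: [0.3689, -0.2262, 0.2152]
tool_rot: [-0.029, -3.036, 0.022]
contact_force: [-0.4, 0.2, -0.3]
opening: 0.0849
grip_force: 0.0
```

```bash
python3 -c "
from h import *
togo([.45,-.2495,.1],88.9)"
```

```text
t 3.85 pos [ 0.3689 -0.2262  0.2152] head 88.94 turn 0.04 q [-0.67 -0.37  1.97 -0.08  1.61 -2.22]
shift cm before turn [-9.33 -2.   10.63] after turn [-9.33 -1.99 10.63] tilt [-0.106 -0.013 -0.994]
F [-0.4  0.2 -0.3] open 0.08492654394721051 grip 0.0
```

The tool is left tilted about 6° about its closing axis. The grip can take that, because the pads stay parallel to the catches and the cassette keeps its own attitude. I'll go above the cassette and look.

```bash
python3 -c "
from h import *
togo([.448,-.2497,.12],88.9)"
```

```text
t 3.85 pos [ 0.3689 -0.2262  0.2152] head 88.94 turn 0.04 q [-0.67 -0.37  1.97 -0.08  1.61 -2.22]
shift cm before turn [-8.92 -2.05  8.66] after turn [-8.92 -2.04  8.66] tilt [-0.106 -0.013 -0.994]
F [-0.4  0.2 -0.3] open 0.08492654394721051 grip 0.0
```

>>> send_rows(rows=[[8.5,[-3.0,-0.7,2],0],[8.5,[-3.0,-0.7,2],0],[8.5,[-3.0,-0.6,2],0],[8.5,[0,0,2.5],0],[8.5,[0,0,0],0],[8.5,[0,0,0],0]])

```text
t: 4.6
tool_pos: [0.4481, -0.2506, 0.1243]
tool_rot: [-0.034, -3.039, 0.026]
contact_force: [0.4, 1.4, -0.5]
opening: 0.0847
grip_force: 0.0
```

```bash
python3 -c "
from h import *
togo([.448,-.2497,.034],88.9)
im=snap('scene','s1'); f=im['frame'][150:310,110:310,::-1]; t=snap('top','t1')['frame'][165:285,380:480,::-1]
cv2.imwrite('pics/c1.png',np.hstack([cv2.resize(f,(450,360)),cv2.resize(t,(300,360))]))"
```

```text
t 4.6 pos [ 0.4481 -0.2506  0.1243] head 88.78 turn -0.12 q [-0.61 -0.09  1.89 -0.07  1.41 -2.15]
shift cm before turn [-0.9   0.25  8.98] after turn [-0.9   0.25  8.98] tilt [-0.102 -0.016 -0.995]
F [ 0.4  1.4 -0.5] open 0.08473443928573078 grip 0.0
```

View pics/c1.png

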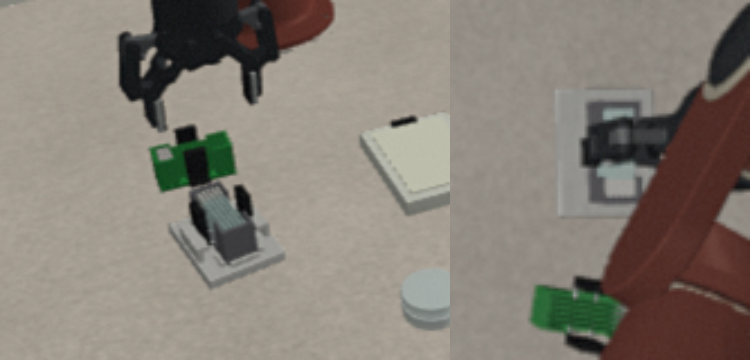

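The open fingers straddle the cassette. In the crop they hang above it, with the catches near (200,215) and (243,200). I'll descend most of the way and check.

>>> send_rows(rows=[[8.5,[-0.3,0.1,2.5],0],[8.5,[-0.3,0.1,2.5],0],[8.5,[-0.2,0.05,1.5],0],[8.5,[-0.1,0,1],0],[8.5,[0,0,0.8],0],[8.5,[0,0,0.6],0],[8.5,[0,0,0],0],[8.5,[0,0,0],0]])

```text
t: 5.7
tool_pos: [0.4484, -0.2496, 0.0342]
tool_rot: [-0.033, -3.039, 0.026]
contact_force: [-0.2, -0.2, -0.1]
opening: 0.0852
grip_force: 0.0
```

```bash
python3 -c "
from h import *
togo([.448,-.2497,.034],88.9)
im=snap('scene','s2'); f=im['frame'][190:290,160:285,::-1]
cv2.imwrite('pics/c2.png',cv2.resize(f,(750,600),interpolation=cv2.INTER_CUBIC))"
```

```text
t 5.7 pos [ 0.4484 -0.2496  0.0342] head 88.81 turn -0.09 q [-0.61  0.02  1.95 -0.08  1.25 -2.13]
shift cm before turn [ 0.04 -0.02  0.02] after turn [ 0.04 -0.02  0.02] tilt [-0.102 -0.016 -0.995]
F [-0.2 -0.2 -0.1] open 0.08521372067248814 grip 0.0
```

View pics/c2.png

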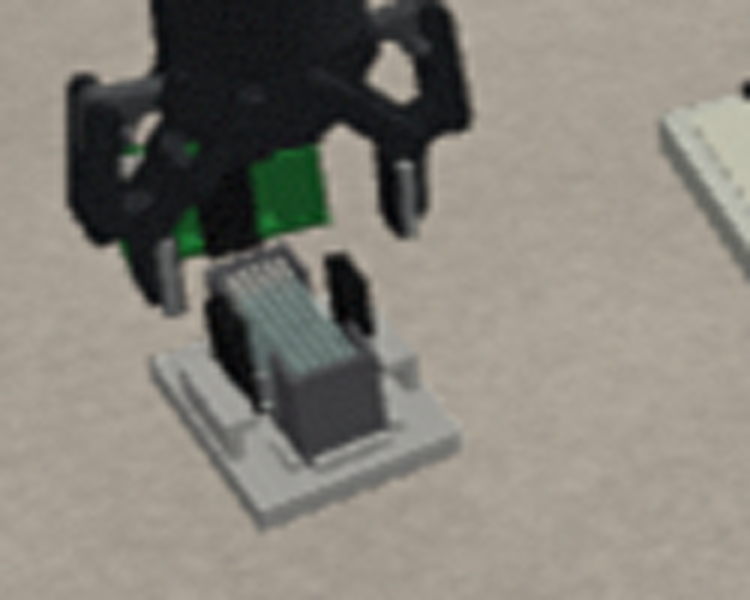

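The fingers straddle the cassette, with tips at crop pixels (172,310) and (405,235) and catch tops at about (215,290) and (340,260). They look high or back, so I'll measure that with depth.

```bash
python3 -c "
from h import *
im=pickle.load(open('pics/s2.pkl','rb'));W=world(im)
for n,(u,v) in dict(tipL=(172,302),tipR=(405,225),catchL=(222,310),catchR=(345,275),slides=(270,280),panel=(720,130)).items():
    u=160+u/6;v=190+v/6;a,b=int(round(u)),int(round(v))
    print(n,np.round(W[b-2:b+3,a-1:a+2].reshape(-1,3)*1000,0).astype(int).tolist())
"
```

```text
tipL [[463, -294, 86], [464, -292, 86], [462, -289, 84], [464, -294, 85], [463, -292, 83], [467, -291, 85], [461, -294, 80], [461, -292, 79], [466, -291, 82], [463, -295, 79], [462, -293, 78], [466, -291, 79], [461, -295, 75], [463, -293, 76], [364, -263, 0]]
tipR [[466, -203, 83], [466, -200, 83], [463, -196, 79], [468, -203, 82], [466, -200, 79], [466, -198, 78], [465, -203, 77], [466, -201, 77], [465, -198, 75], [465, -203, 74], [463, -200, 72], [366, -159, -2], [372, -167, 1], [368, -163, -3], [369, -161, -3]]
catchL [[447, -272, 62], [449, -271, 62], [449, -269, 62], [452, -274, 63], [451, -272, 61], [453, -270, 62], [456, -276, 64], [455, -273, 62], [459, -272, 64], [455, -276, 60], [457, -275, 61], [460, -273, 62], [455, -276, 57], [461, -276, 61], [462, -274, 61]]
catchR [[454, -224, 62], [453, -221, 61], [457, -221, 63], [455, -225, 61], [455, -223, 60], [460, -222, 62], [460, -227, 61], [460, -225, 61], [459, -222, 59], [461, -228, 60], [463, -226, 61], [460, -223, 57], [460, -228, 56], [466, -228, 60], [465, -225, 58]]
slides [[421, -244, 48], [427, -244, 51], [417, -238, 43], [427, -246, 50], [427, -244, 49], [432, -243, 52], [431, -248, 50], [422, -243, 42], [430, -243, 48], [429, -248, 45], [434, -247, 49], [431, -244, 45], [430, -248, 44], [441, -250, 51], [442, -248, 51]]
panel [[396, -28, 22], [397, -25, 22], [397, -22, 20], [400, -30, 22], [402, -28, 22], [398, -23, 18], [403, -32, 21], [405, -30, 21], [407, -28, 22], [404, -33, 19], [408, -32, 20], [411, -31, 22], [411, -37, 21], [414, -35, 22], [414, -33, 21]]
```

```bash
python3 -c "
from h import *
for f,tp in (('scene0',(.157,.604,.204)),('s1',(.448,-.2506,.124)),('s2',(.4484,-.2496,.034))):
    im=pickle.load(open('pics/'+f+'.pkl','rb'));W=world(im)
    d=np.linalg.norm(W[...,:2]-np.array(tp)[:2],axis=-1)
    for lo,hi,s in((.03,.065,1),(.03,.065,-1)):
        m=(d<.07)&(W[...,2]>.066)&(im['range_z']>0)&((W[...,1]-tp[1])*s>.025)&(W[...,2]<tp[2]+.1)
        q=W[m]; i=q[:,2].argsort()[:12]; print(f,s,m.sum(),np.round(q[i].mean(0),3), np.round(np.percentile(q[:,2],[0,2,5]),3))
"
```

```text
scene0 1 140 [0.175 0.649 0.247] [0.244 0.246 0.249]
scene0 -1 149 [0.152 0.559 0.247] [0.243 0.245 0.249]
s1 1 239 [ 0.459 -0.204  0.165] [0.163 0.165 0.168]
s1 -1 282 [ 0.461 -0.296  0.168] [0.164 0.169 0.172]
s2 1 211 [ 0.46  -0.202  0.075] [0.072 0.074 0.078]
s2 -1 245 [ 0.462 -0.294  0.079] [0.074 0.079 0.083]
```

The visible tips are consistently about 40 mm above the reported TCP when open, where 13 mm was expected. I'll close partway to 6.6 cm, still clear of the catches, and measure again.

>>> send_rows(rows=[[6.8,[0,0,0],0],[6.8,[0,0,0],0],[6.8,[0,0,0],0],[6.8,[0,0,0],0]])

```text
t: 6.25
tool_pos: [0.4481, -0.2493, 0.0337]
tool_rot: [-0.033, -3.038, 0.025]
contact_force: [0.1, 0.5, 0.3]
opening: 0.0679
grip_force: 0.0
```

```bash
python3 -c "
from h import *
togo([.448,-.2497,.034],88.9)
im=snap('scene','s3'); f=im['frame'][190:290,160:285,::-1]
cv2.imwrite('pics/c3.png',cv2.resize(f,(750,600),interpolation=cv2.INTER_CUBIC))
W=world(im)
for s in(1,-1):
    m=(abs(W[...,0]-.45)<.03)&((W[...,1]+.2496)*s>.031)&((W[...,1]+.2496)*s<.06)&(W[...,2]>.04)&(W[...,2]<.12)
    q=W[m]; i=q[:,2].argsort()[:10]; print(s,m.sum(),np.round(q[i].mean(0),3))
"
```

```text
t 6.25 pos [ 0.4481 -0.2493  0.0337] head 88.8 turn -0.1 q [-0.61  0.02  1.95 -0.08  1.25 -2.13]
shift cm before turn [ 0.01 -0.04 -0.03] after turn [ 0.01 -0.04 -0.03] tilt [-0.103 -0.015 -0.995]
F [0.1 0.5 0.3] open 0.06791117213635094 grip 0.0
1 175 [ 0.457 -0.211  0.069]
-1 159 [ 0.461 -0.285  0.071]
```

View pics/c3.png

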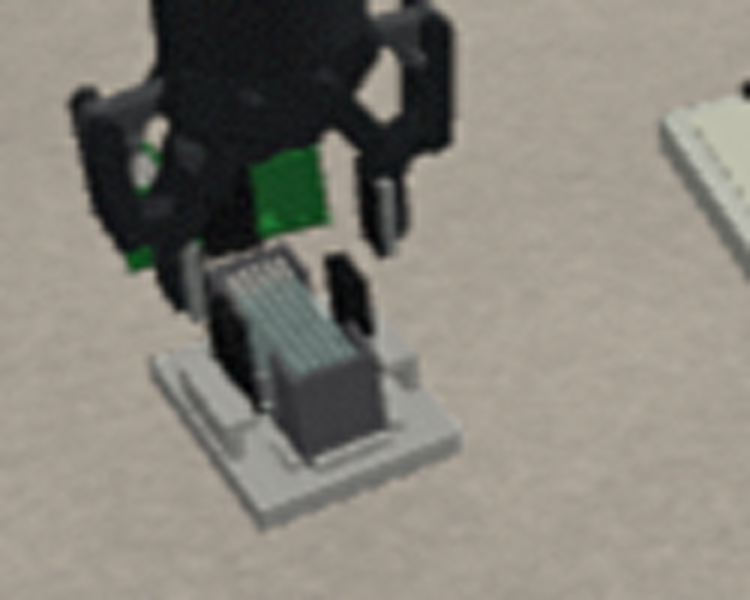

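The tips are really at z≈0.070 at this opening, so they are about 27 mm higher than the reported pose implies. Laterally they are centred. I'll go down about 2.6 cm more in small steps and watch the force.

>>> send_rows(rows=[[7.4,[0,0,0],0],[7.4,[-0.1,0,0.7],0],[7.4,[-0.1,0,0.7],0],[7.4,[0,0,0.6],0],[7.4,[0,0,0],0]])

```text
t: 6.92
tool_pos: [0.4473, -0.2492, 0.0126]
tool_rot: [-0.033, -3.037, 0.024]
contact_force: [-0.2, -0.1, -0.1]
opening: 0.0739
grip_force: 0.0
```

>>> send_rows(rows=[[7.4,[-0.1,0,0.4],0],[7.4,[0,0,0.2],0],[7.4,[0,0,0],0],[7.4,[0,0,0],0]])

```text
t: 7.42
tool_pos: [0.4485, -0.2499, 0.0077]
tool_rot: [-0.033, -3.038, 0.026]
contact_force: [0.4, 0.2, 0.1]
opening: 0.0739
grip_force: 0.0
```

```bash
python3 -c "
from h import *
togo([.448,-.2497,.008],88.9)
im=snap('scene','s4'); f=im['frame'][190:290,160:285,::-1]
cv2.imwrite('pics/c4.png',cv2.resize(f,(750,600),interpolation=cv2.INTER_CUBIC))
"
```

```text
t 7.425 pos [ 0.4485 -0.2499  0.0077] head 88.81 turn -0.09 q [-0.61  0.06  1.96 -0.08  1.2  -2.13]
shift cm before turn [ 0.05  0.01 -0.02] after turn [ 0.05  0.01 -0.02] tilt [-0.103 -0.016 -0.995]
F [0.4 0.2 0.1] open 0.07394301916773986 grip 0.0
```

View pics/c4.png

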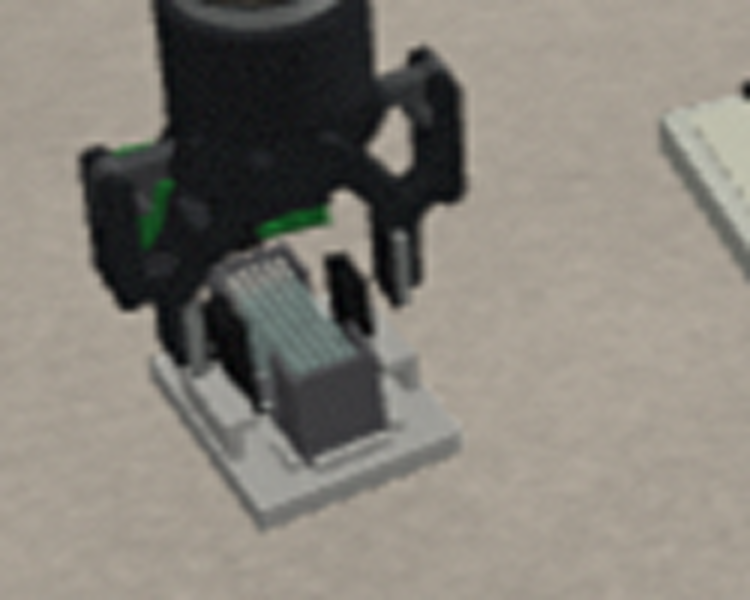

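The tips now stand just outside the catches and above the catch walls, with pads at crop pixels (195,340) and (402,270). I'll close gently.

>>> send_rows(rows=[[6,[0,0,0],0],[5.5,[0,0,0],0],[5,[0,0,0],0],[4.5,[0,0,0],0],[4.2,[0,0,0],0],[4.2,[0,0,0],0],[4.2,[0,0,0],0],[4.2,[0,0,0],0]], newtons=30)

```text
t: 8.48
tool_pos: [0.449, -0.2504, 0.0089]
tool_rot: [-0.033, -3.039, 0.027]
contact_force: [-2.1, -0.0, 8.5]
opening: 0.0422
grip_force: 21.8
```

>>> send_rows(rows=[[3.5,[0,0,0],0],[3.5,[0,0,0],0],[3.5,[0,0,0],0],[3.5,[0,0,0],0]], newtons=35)

```text
t: 8.98
tool_pos: [0.4491, -0.2504, 0.0093]
tool_rot: [-0.033, -3.039, 0.027]
contact_force: [-2.1, 0.7, 11.0]
opening: 0.0414
grip_force: 34.6
```

```bash
python3 -c "
from h import *
togo([.448,-.2497,.068],88.9)
im=snap('scene','s5'); f=im['frame'][190:290,160:285,::-1]
cv2.imwrite('pics/c5.png',cv2.resize(f,(750,600),interpolation=cv2.INTER_CUBIC))
"
```

```text
t 8.975 pos [ 0.4491 -0.2504  0.0093] head 88.83 turn -0.07 q [-0.61  0.06  1.96 -0.08  1.2  -2.13]
shift cm before turn [ 0.71 -0.04 -5.83] after turn [ 0.71 -0.04 -5.83] tilt [-0.102 -0.017 -0.995]
F [-2.1  0.7 11. ] open 0.041397476620949565 grip 34.605538845062256
```

View pics/c5.png

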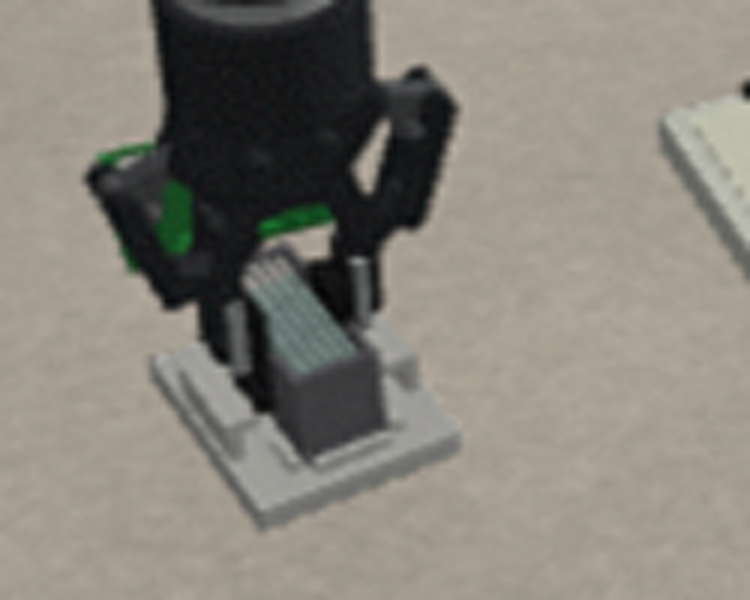

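Both catches are pinched, with the opening at 41 mm and a 35 N grip. I'll lift straight up.

>>> send_rows(rows=[[3.5,[0.05,0,-0.4],0],[3.5,[0.1,0,-0.9],0],[3.5,[0.1,0,-1],0],[3.5,[0.1,0,-1],0],[3.5,[0.1,0,-1],0],[3.5,[0.1,0,-1.5],0],[3.5,[0.2,0,-2],0],[3.5,[0.2,0,-2],0],[3.5,[0,0,0],0],[3.5,[0,0,0],0]], newtons=40)

```text
t: 10.28
tool_pos: [0.4489, -0.2479, 0.1058]
tool_rot: [-0.033, -3.038, 0.025]
contact_force: [-0.1, -0.1, -1.4]
opening: 0.0411
grip_force: 40.9
```

```bash
python3 -c "
from h import *
togo([.45,-.005,.09],80.2)
im=snap('scene','s6'); f=im['frame'][130:280,120:320,::-1]
cv2.imwrite('pics/c6.png',cv2.resize(f,(800,600),interpolation=cv2.INTER_CUBIC))
"
```

```text
t 10.275 pos [ 0.4489 -0.2479  0.1058] head 88.81 turn 8.61 q [-0.61 -0.07  1.91 -0.07  1.38 -2.14]
shift cm before turn [ 0.27 24.31  1.19] after turn [ 3.91 24.    1.19] tilt [-0.103 -0.015 -0.995]
F [-0.1 -0.1 -1.4] open 0.041052588325149186 grip 40.88456690311432
```

View pics/c6.png

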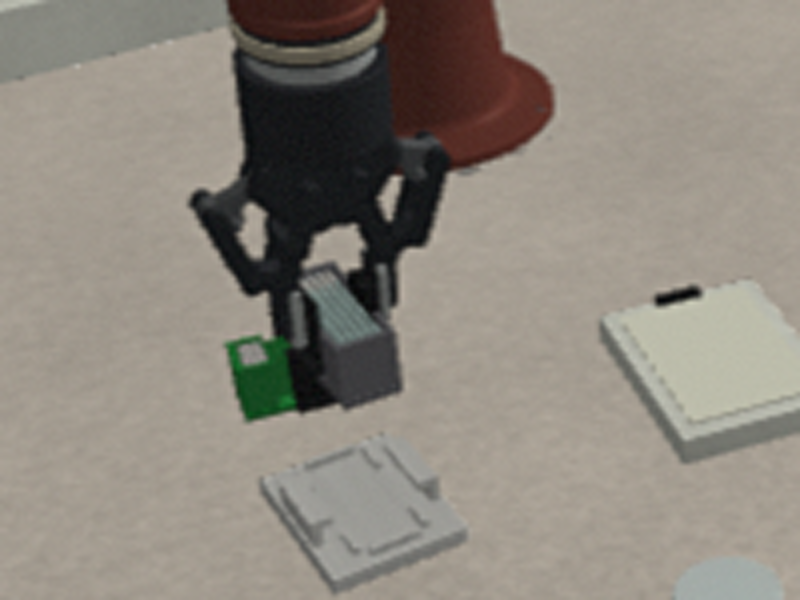

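The cassette is out of its dock and level, clear of the dock at crop (365,510). I'll turn it into line and carry it over the panel.

>>> send_rows(rows=[[3.5,[0,0,0],3],[3.5,[0,0,0],3],[3.5,[0,0,0],2.6],[3.5,[0.5,3,0],0],[3.5,[0.6,4,0],0],[3.5,[0.7,4,0],0],[3.5,[0.7,4,0],0],[3.5,[0.6,4,0],0],[3.5,[0.5,3,0],0],[3.5,[0.3,1.5,0],0]])

```text
t: 11.58
tool_pos: [0.4498, -0.0086, 0.1011]
tool_rot: [-0.258, -3.027, 0.037]
contact_force: [0.4, -0.0, -1.1]
opening: 0.0401
grip_force: 40.9
```

>>> send_rows(rows=[[3.5,[0,0.3,1],0],[3.5,[0,0,1.3],0],[3.5,[0,0,0.9],0],[3.5,[0,0,0],0],[3.5,[0,0,0],0]])

```text
t: 12.2
tool_pos: [0.448, -0.0078, 0.0704]
tool_rot: [-0.262, -3.029, 0.037]
contact_force: [-0.1, 0.3, -2.3]
opening: 0.0406
grip_force: 40.9
```

```bash
python3 -c "
from h import *
togo([.45,-.005,.069],80.2)
im=snap('scene','s7'); f=im['frame'][120:270,200:400,::-1]
cv2.imwrite('pics/c7.png',cv2.resize(f,(800,600),interpolation=cv2.INTER_CUBIC))
W=world(im); F=im['frame'].astype(int)
"
```

```text
t 12.2 pos [ 0.448  -0.0078  0.0704] head 80.21 turn 0.01 q [-0.16 -0.18  2.07 -0.03  1.35 -1.55]
shift cm before turn [-0.16  0.32  0.11] after turn [-0.16  0.32  0.11] tilt [-0.103 -0.016 -0.995]
F [-0.1  0.3 -2.3] open 0.040642989481801464 grip 40.91042697429657
```

View pics/c7.png

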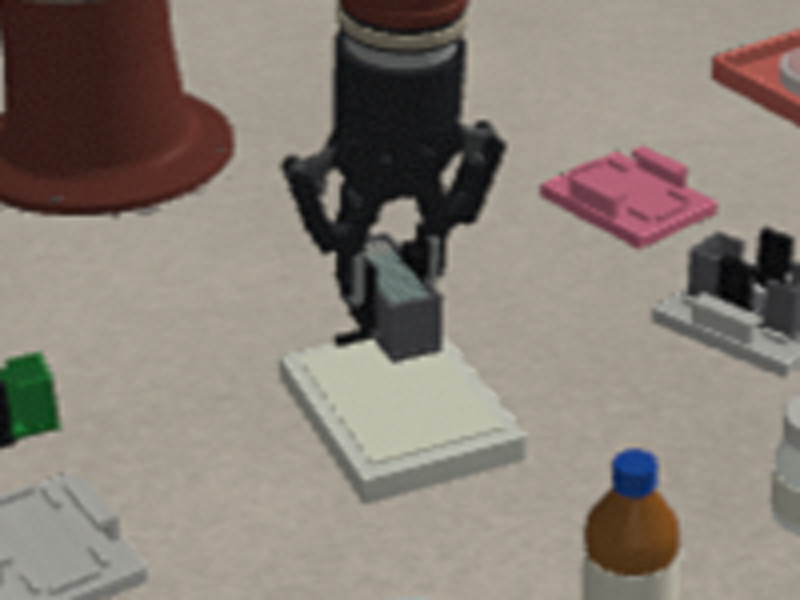

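The cassette hangs level over the panel, with its lower front edge at crop (415,350). I'll make a small correction, let it settle, and check the depth.

>>> send_rows(rows=[[3.5,[-0.1,0.2,0],0],[3.5,[0,0,0],0],[3.5,[0,0,0],0],[3.5,[0,0,0],0],[3.5,[0,0,0],0],[3.5,[0,0,0],0]])

```text
t: 13.0
tool_pos: [0.4491, -0.0056, 0.0701]
tool_rot: [-0.261, -3.029, 0.037]
contact_force: [-0.4, -0.9, -1.6]
opening: 0.0404
grip_force: 40.9
```

```bash
python3 -c "
from h import *
togo([.45,-.005,.069],80.2)
im=snap('scene','s8'); W=world(im)
m=(abs(W[...,0]-.45)<.07)&(abs(W[...,1]+.005)<.03)&(W[...,2]>.045)&(W[...,2]<.125)
q=W[m]; print(m.sum(),'front x',np.round(np.percentile(q[:,0],[1,50,97,99]),3),'minz',np.round(np.percentile(q[:,2],[0,2,5]),3))
f=q[q[:,0]>.478]; c=f.mean(0); print('front face c',np.round(c,3),'y',np.round(np.percentile(f[:,1],[3,97]),3)); print('normal',np.round(np.linalg.svd(f-c,full_matrices=False)[2][2],3))
print(np.abs(ctrl.get_obs()['dq']).max())
"
```

```text
t 13.0 pos [ 0.4491 -0.0056  0.0701] head 80.25 turn 0.05 q [-0.16 -0.17  2.07 -0.03  1.35 -1.55]
shift cm before turn [-0.09  0.08  0.09] after turn [-0.08  0.08  0.09] tilt [-0.103 -0.016 -0.995]
F [-0.4 -0.9 -1.6] open 0.04042167131343849 grip 40.9078323841095
603 front x [0.414 0.47  0.498 0.499] minz [0.073 0.075 0.077]
front face c [ 0.493 -0.011  0.096] y [-0.026  0.007]
normal [ 0.964 -0.233  0.131]
0.0017138946916192236
```

```bash
python3 -c "
from station import ctrl
print(ctrl.finish_job())"
```

```text
the job is handed in; nothing more can be done
None
```

The job is handed in: the loaded cassette is held by both catches, level and still, about 5 cm above the middle of the light panel and in line with its long side; hand-in returned no verdict.

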